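# Clear the hub carousel for delivery

## Robot

A 7-joint arm with a two-finger parallel gripper is mounted at the origin on the work surface. World frame = base frame: x ahead of the robot, y to its left, z up, the work surface at z = 0. Lengths are in m, angles in rad, forces in N, time in s.
With the tool pointing down it reaches from about 0.425 to 0.925 m from the base axis. Payload 6.8 kg.
Tool frame: the origin (TCP) lies at the very end of the fingers, on their centre line; the grasp point (between the pads) lies 19 mm behind it; z points along the fingers, y is the line along which they close (so a half turn about z gives the same grasp; the last joint's range is limited). The gripper opens to 85 mm and grips with 20 to 120 N. Pads are 22 mm wide; open, the fingers measure 114 mm over their backs; the gripper's body (76 mm by 85 mm) begins 54 mm behind the grasp point. The pads swing forward as they close: fully open they stand 13 mm farther back than shut.
Start: joints at [1.07, 0.477, 0.022, 1.555, -0.011, 1.109, -0.083], TCP at [0.258, -0.624, 0.231] pointing down, gripper open.
Joint ranges: [-2.96, 2.96], [-0.34, 2.1], [-1.41, 1.46], [0.24, 2.44], [-1.37, 4.51], [0.17, 1.92], [-2.96, 2.96]. Speed limits (rad/s): [2.39, 2.39, 3.14, 3.14, 3.14, 3.14, 3.14].

## Interface

Orientations are given as a unit quaternion [w, x, y, z].
In Python, from station import get_obs, read_camera, hand_in gives the robot as it stands.
- The arm moves only by the tool arm_command, never from a script. Its argument "commands" is one flat list of numbers, 7 for each row, row after row: the shift along the tool's x, y, z in m, then the turn, a rotation vector about the tool's x, y, z in degrees, then the opening, from 0 (shut) to 1 (fully open). In form: [tx, ty, tz, rx, ry, rz, fingers, tx, ty, tz, rx, ry, rz, fingers, ...]. A call has 1 to 8 rows; each row is the pose to reach, as a shift and turn from the pose commanded when the call began, along the tool's axes at that moment; what a row does not reach only later rows make up. A row lasts 1/10 s, in which the tool goes at most 50 mm and 8.59 degrees, less where a joint would pass 70% of its speed; a pose out of reach is approached as far as the arm can. A call with a gripper value outside its range is refused whole. The fingers move at their own pace and stop on an object; "force" is the grip in N (left out, the last holds). Time passes only in rows, so rows that repeat a pose let the fingers close. It gives the time, the measured TCP pose, the force, the opening and the grip force at its end, in the units of the state.
- get_obs(): the state, without advancing time (a new reading comes with each control period).
- read_camera(name): name is "scene" or "side" or "wrist"; returns a dict with "img" (480x640x3 uint8, red, green, blue), "camera_matrix" (3x3 intrinsics, pixels), "k1" (the pictures are not rectified: a ray, as slopes to the right and down, at radius r is drawn at 1 + k1 r^2 times it, then the intrinsics apply), "pose" (4x4, takes a point from camera to world coordinates). Camera axes: x right, y down, z forward; pixel columns grow to the right and rows downward; lengths in m; the calibration is good to about 2 mm. A picture is of the moment at which its call begins. There is no depth.
- hand_in(): hands the job in; it is judged then, once.
The state is a dict: "t": time; "q": joint angles; "joint_vel": joint speeds; "joint_torque": joint torques, N m; "eef_pos": TCP position; "tool_rot": TCP orientation; "contact_force": force on the tool from outside, world axes, zero at the start; "torque": the same for the moment, N m; "gripper_width": opening from 0.0 (shut) to 1.0 (fully open); "grasp_force": force on a finger pad.
Only numpy, scipy, OpenCV 4.12 (cv2) and the standard library are available. Lean on these libraries where they do the work, as an engineer would, in place of code of your own. Each camera call takes 0.05 s, during which the arm holds its last target. There are 200 camera calls.

## Task

Take every green-taped hub off the guarded carousel and stand it upright, wholly on the brown delivery board; then, last of all, put the worn dark hub from the blue mat upright into the carousel's yellow bay and leave that bay at the gap in the wire guard. Turn the carousel by its knob to bring each bay to the gap, leave the untaped hub standing in its bay, and do not disturb the other parts on the table.

Things in the scene. Friction and masses are not known exactly. Their poses are not given: they have to be found in the camera images.
- gap (a point): centre of the picking place: the middle of the only gap in the carousel's wire guard, on the robot's side, 120 mm from the carousel's axis, at the height of the disc's top (40 mm above the table). Its x points from here to the carousel's axis
- guard: fixed blue wire guard over the carousel; origin on the axis, on the table. Radial wires 128 mm above the table, from 36 to 180 mm off the axis, every 24 degrees all round except 48 degrees either side of the gap; outer hoop and four thin legs at 180 mm. Nothing can be lifted out or put in between the wires
- knob (a point): centre of the top face of the carousel's turning knob, 192 mm above the table, on its vertical axis: black knurled upright cylinder 48 mm across and 42 mm tall (from 150 to 192 mm above the table, above the guard's wires), with a yellow stroke pointing to the yellow bay. Grip it across from above at any yaw and twist it: the disc turns with it
- carousel (a joint): turn of the carousel since the start, rad, growing anticlockwise seen from above; either way round, no stops, held where it is left by a friction of 0.15 N m. The disc is 344 mm across, its top 40 mm above the table, with five equal bays (72 degrees apart) parted by radial ribs and a rim, both 8 mm high
- bay_yellow (a point): centre of the floor of the yellow bay (yellow round patch 74 mm across, yellow rim), empty at the start, 120 mm from the axis; it turns with the carousel. The free floor reaches 68 mm to the ribs either side and 44 mm to the rim
- bay1 (a point): centre of the floor of grey bay 1 (black round patch), 120 mm from the axis; it turns with the carousel; bays follow each other yellow, 1, 2, 3, 4 anticlockwise seen from above
- bay2 (a point): centre of the floor of grey bay 2 (black round patch), 120 mm from the axis; it turns with the carousel; bays follow each other yellow, 1, 2, 3, 4 anticlockwise seen from above
- bay3 (a point): centre of the floor of grey bay 3 (black round patch), 120 mm from the axis; it turns with the carousel; bays follow each other yellow, 1, 2, 3, 4 anticlockwise seen from above
- bay4 (a point): centre of the floor of grey bay 4 (black round patch), 120 mm from the axis; it turns with the carousel; bays follow each other yellow, 1, 2, 3, 4 anticlockwise seen from above
- green_a: aluminium hub with bright green tape round the top of the boss and on the flange, in one of the grey bays at the start; may be absent. Hub: knurled flange (disc) 64 mm across, 18 mm thick, with a round boss 30 mm across on it that rises to 58 mm above the underside; 0.2 to 0.33 kg. Grip it by the boss, fingertips above the flange. Origin: centre of the underside, z up along the boss
- green_b: aluminium hub with bright green tape round the top of the boss and on the flange, in one of the grey bays at the start; may be absent. Hub: knurled flange (disc) 64 mm across, 18 mm thick, with a round boss 30 mm across on it that rises to 58 mm above the underside; 0.2 to 0.33 kg. Grip it by the boss, fingertips above the flange. Origin: centre of the underside, z up along the boss
- green_c: aluminium hub with bright green tape round the top of the boss and on the flange, in one of the grey bays at the start; may be absent. Hub: knurled flange (disc) 64 mm across, 18 mm thick, with a round boss 30 mm across on it that rises to 58 mm above the underside; 0.2 to 0.33 kg. Grip it by the boss, fingertips above the flange. Origin: centre of the underside, z up along the boss
- plain: aluminium hub without tape, in one of the grey bays; it stays on the carousel. Hub: knurled flange (disc) 64 mm across, 18 mm thick, with a round boss 30 mm across on it that rises to 58 mm above the underside; 0.2 to 0.33 kg. Grip it by the boss, fingertips above the flange. Origin: centre of the underside, z up along the boss
- worn: dark steel worn hub, standing on the blue mat at the start. Hub: knurled flange (disc) 64 mm across, 18 mm thick, with a round boss 30 mm across on it that rises to 58 mm above the underside; 0.2 to 0.33 kg. Grip it by the boss, fingertips above the flange. Origin: centre of the underside, z up along the boss
- mat: thin blue mat for returned parts, 200 x 180 x 3 mm, fixed to the table on one side of the carousel; origin at the centre of its underside
- board: dark brown wooden delivery board, 240 mm (its x) by 220 mm (its y) and 18 mm thick, fixed to the table on the other side of the carousel; origin at the centre of its underside, so its top is 18 mm above the origin
- small_cone: aluminium cone, 56 mm across at the foot, 42 mm tall, standing on the board: leave it. Origin: centre of the underside
- tall_cone: aluminium cone, 110 mm across at the foot, 100 mm tall, on the table: leave it. Origin: centre of the underside
- squat_cone: aluminium cone, 116 mm across at the foot, 55 mm tall, on the table: leave it. Origin: centre of the underside
Mind the look-alikes: they are no part of the job. What is shaped like the green_c but orange or red is not meant.

How it is judged:
By the outcome, as a careful person would: the job done as asked, in the order asked, and still so for the second after the job is handed in, with the robot touching nothing.
Of green_a, green_b, green_c only 2 to 3 are there at a start; the rules pass over those that are not, and their reading is None.
At some moment in a run one of worn may be knocked a few centimetres aside while the robot is not near it.
Once in a run the grip may slacken for a moment while it holds something.
It also fails if it takes over 210 s, if anything falls off the work surface, if the arm or the gripper's body presses on something with over 40 N, if the wrist force passes 120 N, or if a joint passes its speed limit or range.

## Working session

There is one attempt and no reset: what is moved stays moved. The work goes in short steps, Python scripts to look and compute and a tool call to move; the robot and the scene stay as the last step left them, time stands still between calls to the robot, and variables do not carry over. Pictures are saved under pics/ and viewed, at most 14 in all, crops included, and the job is handed in when it is done.

Besides the shell and the picture viewer there is one more tool, called after "Emit:" by a JSON object that holds its "op" and its "data", one argument or row to a line. arm_command: Moves the arm, as the interface text tells. Its arguments: {"type":"object","properties":{"commands":{"type":"array","items":{"type":"number"}},"force":{"type":"number"}},"required":["commands"]}

```bash
ls; mkdir -p pics; cat > h.py <<'E'
import numpy as np, cv2
from station import get_obs, read_camera, hand_in
def save(cam,name,crop=None,scale=1):
    c=read_camera(cam); im=c["img"][:,:,::-1].copy()
    np.savez(f"pics/{name}.npz",**c)
    if crop: x0,y0,x1,y1=crop; im=im[y0:y1,x0:x1]
    if scale!=1: im=cv2.resize(im,None,fx=scale,fy=scale,interpolation=cv2.INTER_CUBIC)
    cv2.imwrite(f"pics/{name}.png",im); return c
def ray(c,px):
    K=c["camera_matrix"];k=float(c["k1"]);T=c["pose"]
    d=cv2.undistortPoints(np.array([[px]],float),K,np.array([k,0,0,0.]))[0,0]
    return T[:3,3],T[:3,:3]@np.array([d[0],d[1],1])
def at(c,px,z):
    o,d=ray(c,px); return o+d*(z-o[2])/d[2]
def proj(c,P):
    T=np.linalg.inv(c["pose"]);p=T[:3,:3]@np.asarray(P,float)+T[:3,3]
    s=p[:2]/p[2];s=s*(1+float(c["k1"])*(s@s));K=c["camera_matrix"]
    return np.array([K[0,0]*s[0]+K[0,2],K[1,1]*s[1]+K[1,2]])
def load(n): return dict(np.load(f"pics/{n}.npz"))
E
python3 - <<'E'
from h import *
np.set_printoptions(precision=4,suppress=True)
for n in("scene","side"):
    c=save(n,n+"0"); print(n,c["pose"],c["k1"],c["camera_matrix"][0])
o=get_obs();print(o)
E
```

```text
pics
scene [[-0.294   0.6124 -0.7338  1.3495]
 [ 0.9558  0.1973 -0.2182  0.2057]
 [ 0.0112 -0.7655 -0.6433  0.817 ]
 [ 0.      0.      0.      1.    ]] 0.04324744308964484 [472.5174   0.     323.7871]
side [[ 0.9934 -0.0816  0.0812  0.4668]
 [-0.115  -0.7338  0.6696 -0.8338]
 [ 0.005  -0.6744 -0.7383  1.0325]
 [ 0.      0.      0.      1.    ]] -0.0016303620570052308 [600.0198   0.     318.2309]
{'t': 0.1, 'q': array([ 1.0699,  0.4777,  0.0224,  1.5563, -0.0115,  1.1093, -0.0831]), 'joint_vel': array([ 0.0025, -0.0021, -0.0002, -0.0028, -0.0011, -0.0012,  0.0007]), 'joint_torque': array([  0.0048, -59.7761,   1.6134, -28.1954,   0.0127,   0.005 ,
        -0.0001]), 'eef_pos': array([ 0.2581, -0.6231,  0.2304]), 'tool_rot': array([-0.0008,  0.9808,  0.1951, -0.0002]), 'contact_force': array([0.3337, 0.2068, 0.3532]), 'torque': array([ 0.0215, -0.0198,  0.0336]), 'grasp_force': 0.0, 'gripper_width': 1.002063814188286}
```

View pics/scene0.png

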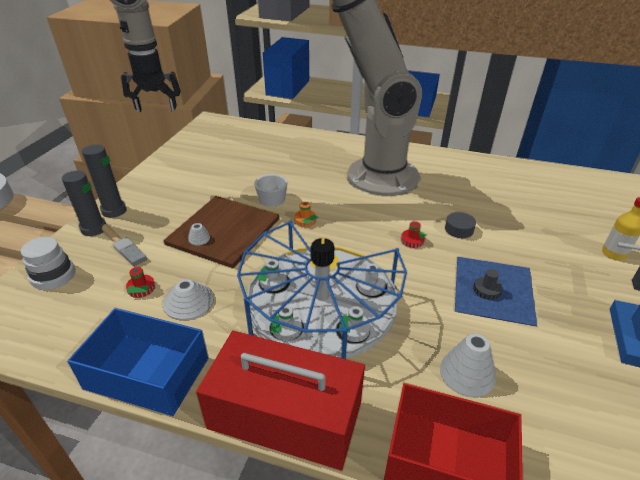

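View pics/side0.png

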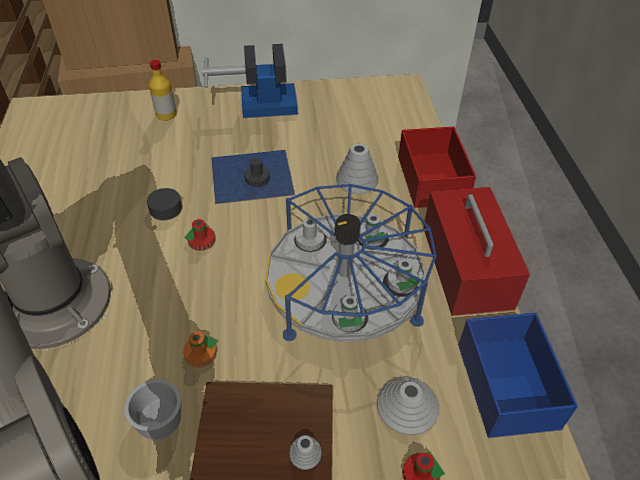

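The side picture shows the knob at (347,228) and the yellow bay at (292,287). Hubs stand at (310,240), (375,235), (403,280) and (350,315). The worn hub is at (257,175), the board centre about (265,435), and the small cone at (305,452). The orange and red hubs are look-alikes. I'll measure these and enlarge the carousel.

```bash
python3 - <<'E'
from h import *
np.set_printoptions(precision=4,suppress=True)
s=load("side0");c=load("scene0")
def tri(p,q):
    a,u=ray(s,p);b,v=ray(c,q);t=np.linalg.lstsq(np.c_[u,-v],b-a,rcond=None)[0]
    return (a+u*t[0]+b+v*t[1])/2,np.linalg.norm(a+u*t[0]-b-v*t[1])
print("knob",at(s,(347,220),.192),at(c,(323,244),.192),tri((347,220),(323,244)))
print("yellow",at(s,(292,287),.04))
for n,p,z in(("h1",(310,224),.098),("h2",(374,222),.098),("h3",(405,266),.098),("h4",(350,300),.098)): print(n,at(s,p,z))
print("worn",at(s,(257,162),.061),at(c,(492,274),.061))
print("board",[at(s,p,.018) for p in((206,382),(333,385))],[at(c,p,.018) for p in((216,199),(280,216),(232,262),(166,238))])
print("small",at(s,(305,440),.06),at(c,(198,227),.06))
print("legs",[at(s,p,0) for p in((290,336),(417,321))])
# outer hoop pts from side: 
ims=[]
for n,(x0,y0,x1,y1) in(("side0",(250,170,450,350)),("scene0",(220,215,430,375))):
    im=load(n)["img"][y0:y1,x0:x1,::-1]; ims.append(cv2.resize(im,(400,360),interpolation=cv2.INTER_CUBIC))
cv2.imwrite("pics/crop1.png",np.hstack(ims))
E
```

```text
knob [ 0.6235 -0.0108  0.192 ] [ 0.6213 -0.0126  0.192 ] (array([ 0.6231, -0.0121,  0.1935]), np.float64(0.00015759168466031244))
yellow [ 0.5074 -0.0459  0.04  ]
h1 [0.559 0.078 0.098]
h2 [0.6988 0.0687 0.098 ]
h3 [ 0.7395 -0.0631  0.098 ]
h4 [ 0.6145 -0.1366  0.098 ]
worn [0.4535 0.3453 0.061 ] [0.4529 0.351  0.061 ]
board [array([ 0.3268, -0.2387,  0.018 ]), array([ 0.565, -0.272,  0.018])] [array([ 0.3146, -0.4398,  0.018 ]), array([ 0.3358, -0.2277,  0.018 ]), array([ 0.558 , -0.2716,  0.018 ]), array([ 0.5234, -0.4806,  0.018 ])]
small [ 0.5002 -0.3931  0.06  ] [ 0.501  -0.3906  0.06  ]
legs [array([ 0.494, -0.141,  0.   ]), array([ 0.7611, -0.1335,  0.    ])]
```

View pics/crop1.png

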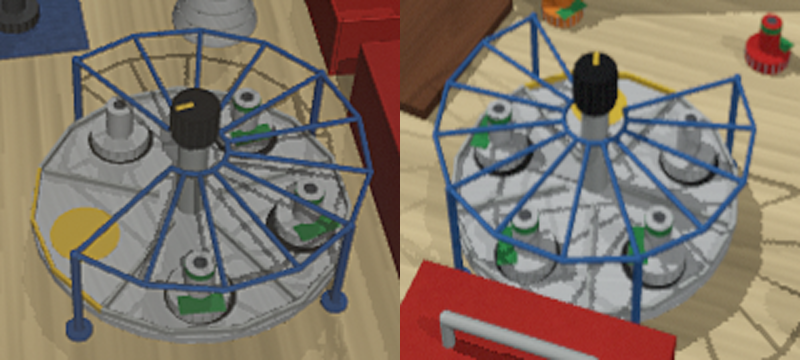

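The picture confirms three green-taped hubs, one each in bays 1, 2 and 3. The untaped hub in bay 4, at crop (120,130), is the plain one. Next I'll fit the gap direction and the board.

```bash
cat >> h.py <<'E'
from scipy.spatial.transform import Rotation as Ro
AX=np.array([.623,-.012])
def move(xy,z,yaw,o=None):
    """tool-frame shift+rz to reach world xy,z with tool x at yaw deg (tool down)"""
    o=o or get_obs(); q=o["tool_rot"]; R=Ro.from_quat([q[1],q[2],q[3],q[0]])
    y0=np.degrees(np.arctan2(*R.as_matrix()[1::-1,0]))
    d=R.inv().apply(np.r_[xy,z]-o["eef_pos"]); dy=-((yaw-y0+180)%360-180)
    return np.round(d,4),"rz",round(dy,2),"q7",round(o["q"][6],2)
E
python3 - <<'E'
from h import *
np.set_printoptions(precision=4,suppress=True)
s=load("side0");c=load("scene0")
for cc,pts in((s,[(287.5,201),(286.5,297.5)]),(c,[(289.3,223),(397.5,249.7)])):
    for p in pts:
        v=at(cc,p,.128)[:2]-AX; print(np.hypot(*v),np.degrees(np.arctan2(v[1],v[0]))%360)
# board: brown mask, min area rect of rectified points (scene)
hsv=cv2.cvtColor(c["img"],cv2.COLOR_RGB2HSV); im=c["img"].astype(int)
m=((im.sum(2)<260)&(im[...,0]>im[...,2]+20)).astype(np.uint8); m[:190]=0;m[270:]=0;m[:,:160]=0;m[:,285:]=0
n,l,st,_=cv2.connectedComponentsWithStats(m);k=1+st[1:,4].argmax()
ys,xs=np.where(l==k);P=np.array([at(c,(x,y),.018)[:2] for x,y in zip(xs,ys)],np.float32)
print(cv2.minAreaRect(P),cv2.boxPoints(cv2.minAreaRect(P)))
print(move((.503,-.006),.3,90))
E
```

```text
0.17413418827253865 128.52563767662116
0.18352485922389256 224.1370110938823
0.17822484488632356 224.22721626956238
0.1802126865520778 127.08458895994902
((0.4376571476459503, -0.3549083173274994), (0.23170669376850128, 0.25206202268600464), 82.00720977783203) [[ 0.2967 -0.4521]
 [ 0.5464 -0.4872]
 [ 0.5786 -0.2577]
 [ 0.329  -0.2227]]
(array([ 0.4624, -0.4765, -0.0689]), 'rz', np.float64(-67.5), 'q7', np.float64(-0.08))
```

Gap direction is about 176°. I'll go over the knob first.

Emit:
{"op": "arm_command", "data": {
  "commands": [0.04,-0.03,-0.03,0,0,0,1,0.08,-0.06,-0.05,0,0,0,1,0.12,-0.09,-0.05,0,0,0,1,0.16,-0.12,-0.05,0,0,0,1,0.2,-0.15,-0.05,0,0,0,1,0.24,-0.18,-0.05,0,0,0,1,0.28,-0.21,-0.05,0,0,0,1,0.3,-0.223,-0.05,0,0,0,1],
  "force": 60
}}

```text
t: 0.9
eef_pos: [0.4516, -0.299, 0.2812]
tool_rot: [-0.0, 0.98, 0.197, 0.0]
contact_force: [0.9, -0.8, -0.1]
gripper_width: 0.997
grasp_force: 0.0
```

Emit:
{"op": "arm_command", "data": {
  "commands": [0.271,-0.202,0,0,0,0,1,0.271,-0.202,0,0,0,0,1,0.271,-0.202,0,0,0,0,1,0.271,-0.202,0,0,0,0,1,0.271,-0.202,0,0,0,0,1,0.271,-0.202,0,0,0,0,1,0.271,-0.202,0,0,0,0,1,0.271,-0.202,0,0,0,0,1]
}}

```text
t: 1.7
eef_pos: [0.6246, -0.0048, 0.2806]
tool_rot: [-0.002, 0.98, 0.2, 0.0]
contact_force: [-0.8, -0.3, -0.4]
gripper_width: 0.999
grasp_force: 0.0
```

```bash
python3 - <<'E'
from h import *
np.set_printoptions(precision=4,suppress=True)
c=save("wrist","w1"); o=get_obs(); print(o["t"],o["eef_pos"],o["q"],move((.623,-.012),.158,22.5,o)); print(c["pose"],c["k1"],c["camera_matrix"])
print(proj(c,[.623,-.012,.192]),proj(c,[.5033,-.0036,.04]))
E
```

```text
1.75 [ 0.6236 -0.0087  0.2805] [ 0.1486  0.3726 -0.3099  1.6095  0.1185  1.1791 -1.3591] (array([-0.0018,  0.0031,  0.1225]), 'rz', np.float64(0.33), 'q7', np.float64(-1.36))
[[ 0.3917 -0.8856 -0.2496  0.6865]
 [-0.9201 -0.3783 -0.1016  0.0208]
 [-0.0044  0.2695 -0.963   0.4219]
 [ 0.      0.      0.      1.    ]] -0.02133058023331458 [[351.5498   0.     324.2623]
 [  0.     351.5498 239.8101]
 [  0.       0.       1.    ]]
[333.5069 249.5241] [284.0587 297.6627]
```

View pics/w1.png

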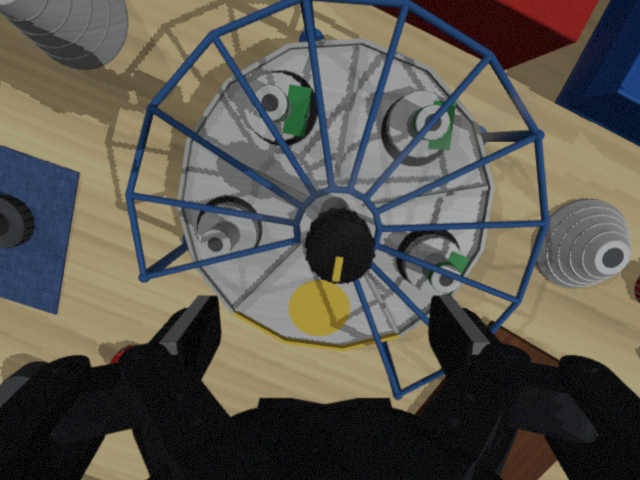

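The wrist view shows the knob top near (340,250), the yellow patch at (320,307) and green tape on the three hubs. The wires bounding the gap end at (145,278) and (398,393). Next I descend on the knob and grip it. I'm measuring the yellow patch, gap and hubs from the same picture.

```bash
python3 - <<'E'
from h import *
np.set_printoptions(precision=4,suppress=True)
c=load("w1"); im=cv2.cvtColor(c["img"],cv2.COLOR_RGB2HSV)
m=cv2.inRange(im,(20,120,80),(35,255,255)); m[:275]=0; m[:,:280]=0;m[:,352:]=0;m[336:]=0
M=cv2.moments(m);p=(M["m10"]/M["m00"],M["m01"]/M["m00"]);print(p)
def pol(q,z):
    P=at(c,q,z)[:2];v=P-AX;return P,np.hypot(*v),np.degrees(np.arctan2(v[1],v[0]))%360
print("yel",pol(p,.04)); print("knob",pol((340,250),.192))
print("gap ends",pol((145,278),.128),pol((398,393),.128))
for n,q in(("b4",(215,244)),("b3",(269,103)),("b2",(432,122)),("b1",(446,281))):print(n,pol(q,.098))
E
```

```text
(319.2031076581576, 306.9859415464299)
yel (array([ 0.5085, -0.0466]), np.float64(0.11957403536258074), np.float64(196.80174457462851))
knob (array([ 0.6244, -0.0162]), np.float64(0.0044601316413621075), np.float64(288.75160080754466))
gap ends (array([0.5137, 0.1246]), np.float64(0.1749425615125771), np.float64(128.65380901629504)) (array([ 0.4937, -0.1395]), np.float64(0.1816165716028742), np.float64(224.58711577753246))
b4 (array([0.5573, 0.0818]), np.float64(0.11449679721995329), np.float64(125.0212444443599))
b3 (array([0.6969, 0.0788]), np.float64(0.11713558991960422), np.float64(50.856065643179804))
b2 (array([ 0.7384, -0.0583]), np.float64(0.12430835550417539), np.float64(338.1440980143438))
b1 (array([ 0.6109, -0.1409]), np.float64(0.12945976392488798), np.float64(264.63332920334494))
```

Emit:
{"op": "arm_command", "data": {
  "commands": [-0.002,0.002,0.04,0,0,0,1,-0.002,0.002,0.08,0,0,0,1,-0.002,0.002,0.11,0,0,0,1,-0.002,0.002,0.125,0,0,0,1,-0.002,0.002,0.125,0,0,0,1]
}}

```text
t: 2.25
eef_pos: [0.6204, -0.0165, 0.1542]
tool_rot: [-0.0, 0.981, 0.194, -0.002]
contact_force: [-0.5, -0.0, 0.8]
gripper_width: 1.0
grasp_force: 0.0
```

Emit:
{"op": "arm_command", "data": {
  "commands": [0,0,0,0,0,0,0.3,0,0,0,0,0,0,0.3,0,0,0,0,0,0,0.3,0,0,0,0,0,0,0.3,0,0,0,0,0,0,0.3,0,0,0,0,0,0,0.3],
  "force": 60
}}

```text
t: 2.85
eef_pos: [0.624, -0.0165, 0.159]
tool_rot: [0.001, 0.981, 0.195, 0.002]
contact_force: [0.3, -3.0, 5.4]
gripper_width: 0.546
grasp_force: 61.7
```

Emit:
{"op": "arm_command", "data": {
  "commands": [0,0,0,0,0,-8,0.3,0,0,0,0,0,-16,0.3,0,0,0,0,0,-24,0.3,0,0,0,0,0,-32,0.3,0,0,0,0,0,-40,0.3,0,0,0,0,0,-48,0.3,0,0,0,0,0,-56,0.3,0,0,0,0,0,-62,0.3]
}}

```text
t: 3.65
eef_pos: [0.624, -0.0159, 0.159]
tool_rot: [0.002, 0.739, 0.674, 0.001]
contact_force: [-0.1, -1.7, 5.5]
gripper_width: 0.545
grasp_force: 64.6
```

Emit:
{"op": "arm_command", "data": {
  "commands": [0,0,0,0,0,-8,0.3,0,0,0,0,0,-16,0.3,0,0,0,0,0,-24,0.3,0,0,0,0,0,-32,0.3,0,0,0,0,0,-40,0.3,0,0,0,0,0,-48,0.3,0,0,0,0,0,-56,0.3,0,0,0,0,0,-63,0.3]
}}

```text
t: 4.45
eef_pos: [0.6235, -0.0161, 0.159]
tool_rot: [0.002, 0.278, 0.96, -0.0]
contact_force: [-2.5, -3.4, 9.1]
gripper_width: 0.548
grasp_force: 64.8
```

Emit:
{"op": "arm_command", "data": {
  "commands": [0,0,0,0,0,0,0.3,0,0,0,0,0,0,1,0,0,0,0,0,0,1,0,0,0,0,0,0,1,0,0,0,0,0,0,1,0,0,-0.05,0,0,0,1,0,0,-0.1,0,0,0,1,0,0,-0.12,0,0,0,1]
}}

```text
t: 5.25
eef_pos: [0.624, -0.0138, 0.2814]
tool_rot: [0.003, 0.28, 0.96, 0.001]
contact_force: [0.2, 0.9, -0.1]
gripper_width: 1.0
grasp_force: 0.0
```

```bash
python3 - <<'E'
from h import *
np.set_printoptions(precision=4,suppress=True)
o=get_obs(); print(o["t"],o["eef_pos"],o["q"],o["contact_force"],move((.5035,-.004),.25,90,o))
E
```

```text
5.25 [ 0.624  -0.0138  0.2814] [ 0.528   0.4733 -0.843   1.5874  0.369   1.2411  0.6249] [ 0.1907  0.9204 -0.0914] (array([ 0.1071, -0.0565,  0.0306]), 'rz', np.float64(57.53), 'q7', np.float64(0.62))
```

Emit:
{"op": "arm_command", "data": {
  "commands": [0.02,-0.01,0,0,0,8,1,0.04,-0.02,0,0,0,16,1,0.06,-0.03,0,0,0,24,1,0.08,-0.04,0,0,0,32,1,0.107,-0.0565,0,0,0,40,1,0.107,-0.0565,0,0,0,48,1,0.107,-0.0565,0.015,0,0,57.5,1,0.107,-0.0565,0.03,0,0,57.5,1]
}}

```text
t: 6.05
eef_pos: [0.5017, -0.0051, 0.2466]
tool_rot: [0.001, 0.709, 0.706, 0.0]
contact_force: [0.9, 0.6, 0.5]
gripper_width: 0.998
grasp_force: 0.0
```

```bash
python3 - <<'E'
from h import *
c=save("wrist","w2"); o=get_obs(); print(o["t"],o["eef_pos"],o["q"])
print(proj(c,[.5035,-.004,.098]),proj(c,[.5035,-.004,.04]))
E
```

```text
6.1 [ 0.50010656 -0.00530501  0.24383533] [ 0.5072805   0.250775   -0.71856349  1.91100027  0.1892424   1.05067784
 -0.29268795]
[327.73084983 223.11320916] [327.12251676 210.10633306]
```

View pics/w2.png

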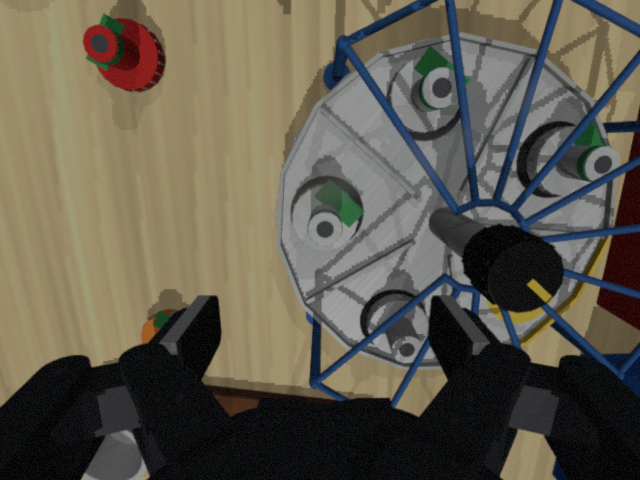

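The wrist view shows the bay 3 hub at the gap, with its boss hole at (325,229) and green tape on the flange. The plain hub is at (405,345). I'll compute the grasp.

```bash
python3 - <<'E'
from h import *
np.set_printoptions(precision=4,suppress=True)
c=load("w2"); P=at(c,(325,229),.098); print(P); o=get_obs(); print(o["eef_pos"],move(P[:2],.064,90,o))
E
```

```text
[ 0.5012 -0.0091  0.098 ]
[ 0.5001 -0.0053  0.2438] (array([-0.0037,  0.0016,  0.1798]), 'rz', np.float64(-0.1), 'q7', np.float64(-0.29))
```

Emit:
{"op": "arm_command", "data": {
  "commands": [-0.004,0.001,0.04,0,0,0,1,-0.004,0.001,0.08,0,0,0,1,-0.004,0.001,0.12,0,0,0,1,-0.004,0.001,0.15,0,0,0,1,-0.004,0.001,0.165,0,0,0,1,-0.004,0.001,0.165,0,0,0,1,-0.004,0.001,0.165,0,0,0,1]
}}

```text
t: 6.8
eef_pos: [0.5035, -0.0089, 0.0824]
tool_rot: [0.0, 0.707, 0.707, 0.001]
contact_force: [0.2, -0.1, 0.4]
gripper_width: 1.001
grasp_force: 0.0
```

```bash
python3 - <<'E'
from h import *
o=get_obs(); print(o["t"],o["eef_pos"],move((.5012,-.0091),.064,90,o))
E
```

```text
6.8 [ 0.50347616 -0.00887416  0.08236636] (array([-0.0002, -0.0023,  0.0184]), 'rz', np.float64(0.03), 'q7', np.float64(-0.48))
```

Emit:
{"op": "arm_command", "data": {
  "commands": [0,-0.002,0.018,0,0,0,1,0,-0.002,0.018,0,0,0,1,0,-0.002,0.018,0,0,0,0.1,0,-0.002,0.018,0,0,0,0.1,0,-0.002,0.018,0,0,0,0.1,0,-0.002,0.018,0,0,0,0.1,0,-0.002,0.018,0,0,0,0.1,0,-0.002,0.018,0,0,0,0.1],
  "force": 80
}}

```text
t: 7.6
eef_pos: [0.5013, -0.0092, 0.0643]
tool_rot: [0.001, 0.707, 0.707, 0.0]
contact_force: [-1.0, -0.7, 7.3]
gripper_width: 0.331
grasp_force: 78.3
```

Emit:
{"op": "arm_command", "data": {
  "commands": [0,0,0,0,0,0,0.1,0,0,-0.02,0,0,0,0.1,0,0,-0.05,0,0,0,0.1,0,0,-0.09,0,0,0,0.1,0,0,-0.13,0,0,0,0.1,0,0,-0.16,0,0,0,0.1,0,0,-0.16,0,0,0,0.1]
}}

```text
t: 8.3
eef_pos: [0.5029, -0.0088, 0.2273]
tool_rot: [0.003, 0.707, 0.707, 0.002]
contact_force: [1.2, -0.3, -2.6]
gripper_width: 0.331
grasp_force: 79.3
```

```bash
python3 - <<'E'
from h import *
o=get_obs(); print(o["t"],o["eef_pos"],move((.38,-.292),.22,53,o),move((.38,-.292),.22,90,o))
E
```

```text
8.3 [ 0.50293326 -0.00875952  0.22733294] (array([-0.2832, -0.123 ,  0.0066]), 'rz', np.float64(36.99), 'q7', np.float64(-0.31)) (array([-0.2832, -0.123 ,  0.0066]), 'rz', np.float64(-0.01), 'q7', np.float64(-0.31))
```

Emit:
{"op": "arm_command", "data": {
  "commands": [-0.04,-0.0175,0,0,0,6,0.1,-0.08,-0.035,0,0,0,12,0.1,-0.12,-0.052,0,0,0,18,0.1,-0.16,-0.07,0,0,0,24,0.1,-0.2,-0.087,0,0,0,30,0.1,-0.24,-0.105,0,0,0,37,0.1,-0.283,-0.123,0,0,0,37,0.1,-0.283,-0.123,0,0,0,37,0.1]
}}

```text
t: 9.1
eef_pos: [0.3729, -0.298, 0.2215]
tool_rot: [-0.001, 0.897, 0.442, -0.002]
contact_force: [-0.5, 0.2, -2.6]
gripper_width: 0.327
grasp_force: 79.2
```

Emit:
{"op": "arm_command", "data": {
  "commands": [0,0,0.04,0,0,0,0.1,0,0,0.08,0,0,0,0.1,0,0,0.12,0,0,0,0.1,0,0,0.13,0,0,0,0.1,0,0,0.13,0,0,0,0.1]
}}

```text
t: 9.6
eef_pos: [0.3762, -0.291, 0.0916]
tool_rot: [-0.002, 0.895, 0.447, -0.001]
contact_force: [0.6, -0.4, -1.5]
gripper_width: 0.331
grasp_force: 79.5
```

```bash
python3 - <<'E'
from h import *
save("side","s1",(150,330,390,480),3)
o=get_obs(); print(o["t"],o["eef_pos"],o["gripper_width"],o["grasp_force"],move((.38,-.292),.044,53,o))
E
```

```text
9.65 [ 0.37754774 -0.29180407  0.09323884] 0.3285128983267451 79.50996994972229 (array([0.0013, 0.0021, 0.0492]), 'rz', np.float64(0.03), 'q7', np.float64(-0.34))
```

View pics/s1.png

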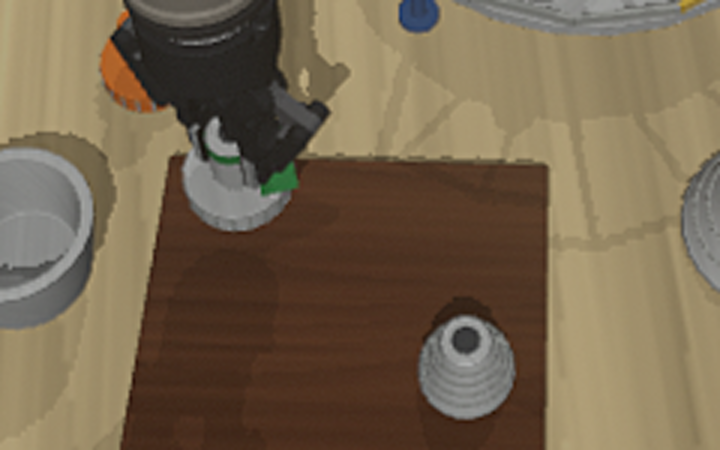

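The hub is held upright over the board. Now I lower and release it.

Emit:
{"op": "arm_command", "data": {
  "commands": [0.002,0.002,0.025,0,0,0,0.1,0.002,0.002,0.04,0,0,0,0.1,0.002,0.002,0.047,0,0,0,0.1,0.002,0.002,0.049,0,0,0,0.1,0.002,0.002,0.049,0,0,0,0.1]
}}

```text
t: 10.15
eef_pos: [0.3811, -0.2923, 0.0453]
tool_rot: [0.001, 0.895, 0.446, 0.0]
contact_force: [0.0, 0.4, -2.6]
gripper_width: 0.33
grasp_force: 79.5
```

```bash
python3 - <<'E'
from h import *
o=get_obs(); print(o["t"],o["eef_pos"],o["contact_force"],o["grasp_force"])
E
```

```text
10.15 [ 0.38111321 -0.29230566  0.04534289] [ 0.03650496  0.35187635 -2.55457569] 79.5121443271637
```

Emit:
{"op": "arm_command", "data": {
  "commands": [0,0,0.003,0,0,0,0.1,0,0,0.003,0,0,0,0.1,0,0,0.003,0,0,0,0.65,0,0,0.003,0,0,0,0.65,0,0,0.003,0,0,0,0.65,0,0,-0.02,0,0,0,0.65,0,0,-0.06,0,0,0,0.65,0,0,-0.1,0,0,0,0.65]
}}

```text
t: 10.95
eef_pos: [0.3798, -0.2913, 0.145]
tool_rot: [-0.001, 0.895, 0.446, -0.0]
contact_force: [0.8, -0.7, 0.6]
gripper_width: 0.653
grasp_force: 0.0
```

Emit:
{"op": "arm_command", "data": {
  "commands": [0,0,-0.05,0,0,0,1,0,0,-0.1,0,0,0,1,0.03,0.002,-0.14,0,0,0,1,0.08,0.006,-0.14,0,0,0,1,0.13,0.01,-0.14,0,0,0,1,0.18,0.014,-0.14,0,0,0,1,0.23,0.018,-0.14,0,0,0,1,0.25,0.02,-0.14,0,0,0,1]
}}

```text
t: 11.75
eef_pos: [0.549, -0.0989, 0.2845]
tool_rot: [-0.001, 0.894, 0.449, 0.001]
contact_force: [0.1, -0.5, 0.3]
gripper_width: 1.001
grasp_force: 0.0
```

Emit:
{"op": "arm_command", "data": {
  "commands": [0.04,0.002,0,0,0,0,1,0.08,0.004,0,0,0,0,1,0.118,0.006,0,0,0,0,1,0.118,0.006,0,0,0,0,1,0.118,0.006,0,0,0,0,1]
}}

```text
t: 12.25
eef_pos: [0.6225, -0.0126, 0.2837]
tool_rot: [-0.0, 0.894, 0.447, -0.0]
contact_force: [0.3, -0.5, 0.2]
gripper_width: 0.998
grasp_force: 0.0
```

```bash
python3 - <<'E'
from h import *
o=get_obs(); print(o["t"],o["eef_pos"],move((.6235,-.014),.157,53,o))
E
```

```text
12.25 [ 0.6224917  -0.01257776  0.2837459 ] (array([-0.0005,  0.0018,  0.1267]), 'rz', np.float64(0.12), 'q7', np.float64(-0.93))
```

Emit:
{"op": "arm_command", "data": {
  "commands": [0,0.002,0.045,0,0,0,1,0,0.002,0.09,0,0,0,1,0,0.002,0.126,0,0,0,1,0,0.002,0.126,0,0,0,0.3,0,0.002,0.126,0,0,0,0.3,0,0.002,0.126,0,0,0,0.3,0,0.002,0.126,0,0,0,0.3,0,0.002,0.126,0,0,0,0.3],
  "force": 60
}}

```text
t: 13.05
eef_pos: [0.6251, -0.0151, 0.1611]
tool_rot: [0.001, 0.895, 0.446, 0.001]
contact_force: [-4.1, -1.2, 7.5]
gripper_width: 0.545
grasp_force: 63.6
```

Emit:
{"op": "arm_command", "data": {
  "commands": [0,0,0,0,0,-2,0.3,0,0,0,0,0,-10,0.3,0,0,0,0,0,-18,0.3,0,0,0,0,0,-26,0.3,0,0,0,0,0,-34,0.3,0,0,0,0,0,-42,0.3,0,0,0,0,0,-50,0.3,0,0,0,0,0,-56,0.3]
}}

```text
t: 13.85
eef_pos: [0.6234, -0.0148, 0.1611]
tool_rot: [0.0, 0.579, 0.815, -0.001]
contact_force: [-11.5, 0.0, 12.4]
gripper_width: 0.546
grasp_force: 64.2
```

Emit:
{"op": "arm_command", "data": {
  "commands": [0,0,0,0,0,-8,0.3,0,0,0,0,0,-15.5,0.3,0,0,0,0,0,-15.5,0.3,0,0,0,0,0,-15.5,1,0,0,0,0,0,-15.5,1,0,0,0,0,0,-15.5,1,0,0,-0.04,0,0,-15.5,1,0,0,-0.08,0,0,-15.5,1]
}}

```text
t: 14.65
eef_pos: [0.6237, -0.0148, 0.2385]
tool_rot: [-0.001, 0.466, 0.885, -0.0]
contact_force: [0.6, 0.1, 0.2]
gripper_width: 0.998
grasp_force: 0.0
```

```bash
python3 - <<'E'
from h import *
o=get_obs(); print(o["t"],o["eef_pos"],move((.5035,-.006),.25,90,o))
E
```

```text
14.65 [ 0.62370071 -0.01484526  0.23845217] (array([ 0.0754, -0.0941, -0.0113]), 'rz', np.float64(34.51), 'q7', np.float64(0.16))
```

Emit:
{"op": "arm_command", "data": {
  "commands": [0.01,-0.012,-0.01,0,0,7,1,0.03,-0.04,-0.01,0,0,14,1,0.055,-0.07,-0.01,0,0,21,1,0.0755,-0.094,-0.01,0,0,28,1,0.0755,-0.094,-0.01,0,0,34.5,1,0.0755,-0.094,-0.01,0,0,34.5,1,0.0755,-0.094,-0.01,0,0,34.5,1]
}}

```text
t: 15.35
eef_pos: [0.5047, -0.0057, 0.2488]
tool_rot: [0.001, 0.706, 0.708, 0.0]
contact_force: [0.9, 0.8, -0.3]
gripper_width: 1.005
grasp_force: 0.0
```

```bash
python3 - <<'E'
from h import *
c=save("wrist","w3",(220,130,480,390),2.2); o=get_obs(); print(o["t"],o["eef_pos"])
E
```

```text
15.4 [ 0.50475497 -0.00570422  0.24855742]
```

View pics/w3.png

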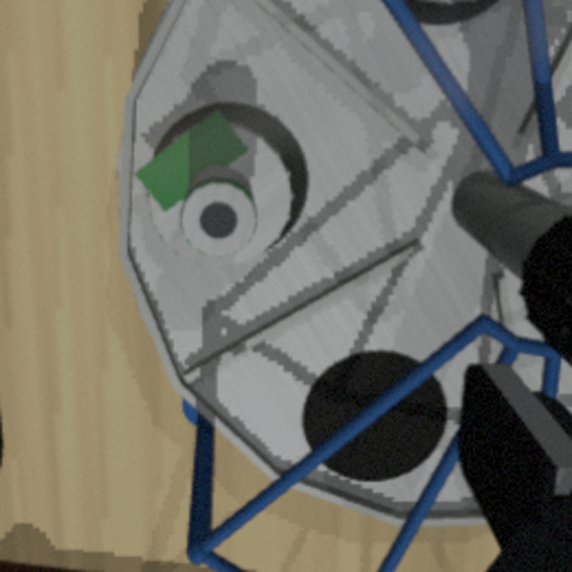

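The green-taped hub of bay 2 is at the gap, with its boss hole at pixel (319.5,230). The emptied bay 3 shows its black patch.

```bash
python3 - <<'E'
from h import *
c=load("w3"); P=at(c,(319.5,230),.098); o=get_obs(); print(P,move(P[:2],.064,90,o))
E
```

```text
[ 0.4995044  -0.01110496  0.098     ] (array([-0.0055, -0.0054,  0.1846]), 'rz', np.float64(0.16), 'q7', np.float64(-0.34))
```

Emit:
{"op": "arm_command", "data": {
  "commands": [-0.0055,-0.005,0.04,0,0,0,1,-0.0055,-0.005,0.08,0,0,0,1,-0.0055,-0.005,0.12,0,0,0,1,-0.0055,-0.005,0.15,0,0,0,1,-0.0055,-0.005,0.17,0,0,0,1,-0.0055,-0.005,0.184,0,0,0,1,-0.0055,-0.005,0.184,0,0,0,1,-0.0055,-0.005,0.184,0,0,0,1]
}}

```text
t: 16.2
eef_pos: [0.4997, -0.011, 0.0647]
tool_rot: [0.0, 0.707, 0.707, 0.0]
contact_force: [0.4, -0.3, 0.7]
gripper_width: 1.001
grasp_force: 0.0
```

Emit:
{"op": "arm_command", "data": {
  "commands": [0,0,0,0,0,0,0.1,0,0,0,0,0,0,0.1,0,0,0,0,0,0,0.1,0,0,0,0,0,0,0.1,0,0,0,0,0,0,0.1,0,0,0,0,0,0,0.1],
  "force": 80
}}

```text
t: 16.8
eef_pos: [0.4994, -0.0114, 0.0652]
tool_rot: [0.001, 0.707, 0.707, 0.0]
contact_force: [-1.6, -1.1, 6.6]
gripper_width: 0.328
grasp_force: 78.4
```

Emit:
{"op": "arm_command", "data": {
  "commands": [0,0,0,0,0,0,0.1,0,0,-0.02,0,0,0,0.1,0,0,-0.05,0,0,0,0.1,0,0,-0.09,0,0,0,0.1,0,0,-0.13,0,0,0,0.1,0,0,-0.16,0,0,0,0.1,0,0,-0.16,0,0,0,0.1]
}}

```text
t: 17.5
eef_pos: [0.5012, -0.0108, 0.2282]
tool_rot: [0.003, 0.707, 0.707, 0.002]
contact_force: [1.2, 0.2, -2.2]
gripper_width: 0.33
grasp_force: 79.3
```

```bash
python3 - <<'E'
from h import *
o=get_obs(); print(o["t"],o["eef_pos"],move((.473,-.30),.22,53,o))
E
```

```text
17.5 [ 0.50122072 -0.01084206  0.22817698] (array([-0.2892, -0.0282,  0.0083]), 'rz', np.float64(36.99), 'q7', np.float64(-0.36))
```

Emit:
{"op": "arm_command", "data": {
  "commands": [-0.04,-0.004,0,0,0,6,0.1,-0.08,-0.008,0,0,0,12,0.1,-0.12,-0.012,0,0,0,18,0.1,-0.16,-0.016,0,0,0,24,0.1,-0.2,-0.02,0,0,0,30,0.1,-0.245,-0.024,0,0,0,37,0.1,-0.289,-0.028,0,0,0,37,0.1,-0.289,-0.028,0,0,0,37,0.1]
}}

```text
t: 18.3
eef_pos: [0.4676, -0.3078, 0.222]
tool_rot: [0.0, 0.897, 0.442, -0.002]
contact_force: [-0.8, 0.0, -3.1]
gripper_width: 0.329
grasp_force: 79.3
```

Emit:
{"op": "arm_command", "data": {
  "commands": [0,0,0.04,0,0,0,0.1,0,0,0.08,0,0,0,0.1,0,0,0.12,0,0,0,0.1,0,0,0.15,0,0,0,0.1,0,0,0.175,0,0,0,0.1,0,0,0.175,0,0,0,0.1,0,0,0.175,0,0,0,0.1]
}}

```text
t: 19.0
eef_pos: [0.4704, -0.2996, 0.0487]
tool_rot: [-0.001, 0.895, 0.446, -0.0]
contact_force: [-0.2, 0.4, -2.1]
gripper_width: 0.332
grasp_force: 83.4
```

```bash
python3 - <<'E'
from h import *
o=get_obs(); print(o["t"],o["eef_pos"],move((.473,-.30),.043,53,o),o["contact_force"],o["gripper_width"])
E
```

```text
19.0 [ 0.4703969  -0.29959758  0.0487324 ] (array([0.0012, 0.0023, 0.0057]), 'rz', np.float64(0.04), 'q7', np.float64(-0.56)) [-0.22896655  0.39433073 -2.1482224 ] 0.3324042973518707
```

Emit:
{"op": "arm_command", "data": {
  "commands": [0,0,0.004,0,0,0,0.1,0,0,0.006,0,0,0,0.1,0,0,0.006,0,0,0,0.1,0,0,0.006,0,0,0,0.65,0,0,0.006,0,0,0,0.65,0,0,0.006,0,0,0,0.65,0,0,-0.02,0,0,0,0.65,0,0,-0.06,0,0,0,0.65]
}}

```text
t: 19.8
eef_pos: [0.4694, -0.2994, 0.1082]
tool_rot: [-0.002, 0.895, 0.446, -0.001]
contact_force: [0.7, -0.1, 0.1]
gripper_width: 0.652
grasp_force: 0.0
```

Emit:
{"op": "arm_command", "data": {
  "commands": [0,0,-0.05,0,0,0,1,0,0,-0.1,0,0,0,1,0.02,-0.003,-0.145,0,0,0,1,0.06,-0.01,-0.175,0,0,0,1,0.11,-0.018,-0.175,0,0,0,1,0.15,-0.025,-0.175,0,0,0,1,0.19,-0.031,-0.175,0,0,0,1,0.23,-0.037,-0.175,0,0,0,1]
}}

```text
t: 20.6
eef_pos: [0.5804, -0.0928, 0.2848]
tool_rot: [0.0, 0.895, 0.446, 0.0]
contact_force: [-0.4, -0.0, 0.2]
gripper_width: 1.001
grasp_force: 0.0
```

Emit:
{"op": "arm_command", "data": {
  "commands": [0.04,-0.006,0,0,0,0,1,0.08,-0.012,0,0,0,0,1,0.0895,-0.0135,0,0,0,0,1,0.0895,-0.0135,0,0,0,0,1,0.0895,-0.0135,0,0,0,0,1]
}}

```text
t: 21.1
eef_pos: [0.6225, -0.0161, 0.2841]
tool_rot: [0.0, 0.895, 0.446, -0.001]
contact_force: [-0.2, -0.6, 0.4]
gripper_width: 0.998
grasp_force: 0.0
```

```bash
python3 - <<'E'
from h import *
o=get_obs(); print(o["t"],o["eef_pos"],move((.6235,-.0145),.158,53,o))
E
```

```text
21.1 [ 0.62253639 -0.01612764  0.28410684] (array([ 0.002 , -0.0002,  0.1261]), 'rz', np.float64(-0.06), 'q7', np.float64(-0.97))
```

Emit:
{"op": "arm_command", "data": {
  "commands": [0.002,0,0.045,0,0,0,1,0.002,0,0.09,0,0,0,1,0.002,0,0.126,0,0,0,1,0.002,0,0.126,0,0,0,0.3,0.002,0,0.126,0,0,0,0.3,0.002,0,0.126,0,0,0,0.3,0.002,0,0.126,0,0,0,0.3,0.002,0,0.126,0,0,0,0.3],
  "force": 60
}}

```text
t: 21.9
eef_pos: [0.6257, -0.0142, 0.1611]
tool_rot: [0.002, 0.895, 0.445, 0.002]
contact_force: [-0.7, -3.2, 6.8]
gripper_width: 0.542
grasp_force: 64.0
```

Emit:
{"op": "arm_command", "data": {
  "commands": [0,0,0,0,0,-2,0.3,0,0,0,0,0,-10,0.3,0,0,0,0,0,-18,0.3,0,0,0,0,0,-26,0.3,0,0,0,0,0,-34,0.3,0,0,0,0,0,-42,0.3,0,0,0,0,0,-50,0.3,0,0,0,0,0,-56,0.3]
}}

```text
t: 22.7
eef_pos: [0.623, -0.0137, 0.161]
tool_rot: [0.0, 0.579, 0.815, -0.001]
contact_force: [-14.5, -3.8, 16.0]
gripper_width: 0.548
grasp_force: 65.0
```

Emit:
{"op": "arm_command", "data": {
  "commands": [0,0,0,0,0,-8,0.3,0,0,0,0,0,-15.5,0.3,0,0,0,0,0,-15.5,0.3,0,0,0,0,0,-15.5,1,0,0,0,0,0,-15.5,1,0,0,0,0,0,-15.5,1,0,0,-0.04,0,0,-15.5,1,0,0,-0.08,0,0,-15.5,1]
}}

```text
t: 23.5
eef_pos: [0.6235, -0.013, 0.2384]
tool_rot: [-0.001, 0.465, 0.885, -0.0]
contact_force: [1.2, -0.5, 0.1]
gripper_width: 0.999
grasp_force: 0.0
```

Emit:
{"op": "arm_command", "data": {
  "commands": [0.01,-0.012,-0.01,0,0,7,1,0.03,-0.04,-0.01,0,0,14,1,0.055,-0.07,-0.01,0,0,21,1,0.0755,-0.094,-0.01,0,0,28,1,0.0755,-0.094,-0.01,0,0,34.5,1,0.0755,-0.094,-0.01,0,0,34.5,1,0.0755,-0.094,-0.01,0,0,34.5,1]
}}

```text
t: 24.2
eef_pos: [0.5046, -0.0041, 0.2487]
tool_rot: [0.0, 0.706, 0.708, 0.0]
contact_force: [-0.5, 0.2, 0.8]
gripper_width: 1.004
grasp_force: 0.0
```

```bash
python3 - <<'E'
from h import *
c=save("wrist","w4",(220,130,480,390),2.2); o=get_obs(); print(o["t"],o["eef_pos"])
E
```

```text
24.25 [ 0.50462925 -0.0039863   0.24852429]
```

View pics/w4.png

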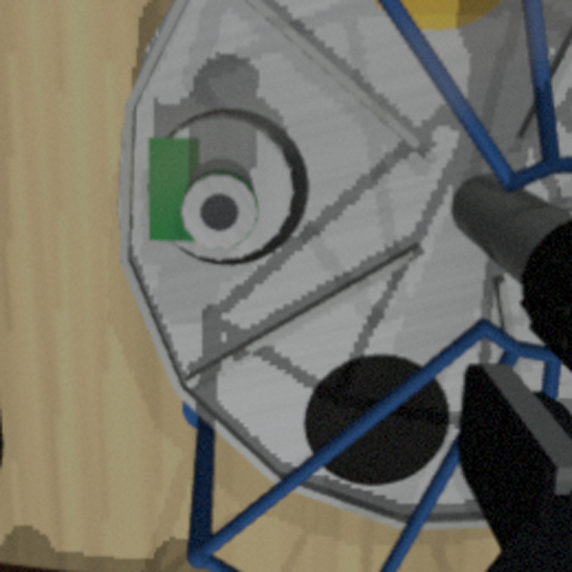

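The last green hub, from bay 1, has its boss hole at pixel (319.5,226), and the yellow bay comes next.

```bash
python3 - <<'E'
from h import *
c=load("w4"); P=at(c,(319.5,226),.098); o=get_obs(); print(P,at(c,(325.5,215.5),.04),move(P[:2],.0645,90,o))
E
```

```text
[ 0.49931503 -0.00584196  0.098     ] [ 0.50467118 -0.00872243  0.04      ] (array([-0.0019, -0.0055,  0.184 ]), 'rz', np.float64(0.16), 'q7', np.float64(-0.38))
```

Emit:
{"op": "arm_command", "data": {
  "commands": [-0.002,-0.005,0.04,0,0,0,1,-0.002,-0.005,0.08,0,0,0,1,-0.002,-0.005,0.12,0,0,0,1,-0.002,-0.005,0.15,0,0,0,1,-0.002,-0.005,0.17,0,0,0,1,-0.002,-0.005,0.184,0,0,0,1,-0.002,-0.005,0.184,0,0,0,1,-0.002,-0.005,0.184,0,0,0,1]
}}

```text
t: 25.05
eef_pos: [0.4996, -0.0058, 0.0648]
tool_rot: [0.0, 0.707, 0.707, 0.0]
contact_force: [0.3, 0.2, 0.1]
gripper_width: 0.999
grasp_force: 0.0
```

Emit:
{"op": "arm_command", "data": {
  "commands": [0,0,0,0,0,0,0.1,0,0,0,0,0,0,0.1,0,0,0,0,0,0,0.1,0,0,0,0,0,0,0.1,0,0,0,0,0,0,0.1,0,0,0,0,0,0,0.1],
  "force": 80
}}

```text
t: 25.65
eef_pos: [0.4995, -0.0062, 0.0652]
tool_rot: [0.001, 0.707, 0.707, 0.0]
contact_force: [-1.1, -0.0, 7.1]
gripper_width: 0.329
grasp_force: 78.4
```

Emit:
{"op": "arm_command", "data": {
  "commands": [0,0,0,0,0,0,0.1,0,0,-0.02,0,0,0,0.1,0,0,-0.05,0,0,0,0.1,0,0,-0.09,0,0,0,0.1,0,0,-0.13,0,0,0,0.1,0,0,-0.16,0,0,0,0.1,0,0,-0.16,0,0,0,0.1]
}}

```text
t: 26.35
eef_pos: [0.5011, -0.0056, 0.2281]
tool_rot: [0.003, 0.707, 0.707, 0.002]
contact_force: [0.8, -0.4, -2.6]
gripper_width: 0.331
grasp_force: 79.2
```

```bash
python3 - <<'E'
from h import *
o=get_obs(); print(o["t"],o["eef_pos"],move((.366,-.397),.22,43,o))
E
```

```text
26.35 [ 0.50110062 -0.00564671  0.22810521] (array([-0.3914, -0.1351,  0.0075]), 'rz', np.float64(46.99), 'q7', np.float64(-0.41))
```

Emit:
{"op": "arm_command", "data": {
  "commands": [-0.04,-0.014,0,0,0,6,0.1,-0.08,-0.028,0,0,0,12,0.1,-0.12,-0.042,0,0,0,18,0.1,-0.16,-0.055,0,0,0,24,0.1,-0.2,-0.07,0,0,0,30,0.1,-0.245,-0.085,0,0,0,37,0.1,-0.285,-0.1,0,0,0,43,0.1,-0.32,-0.112,0,0,0,47,0.1]
}}

```text
t: 27.15
eef_pos: [0.3844, -0.328, 0.2227]
tool_rot: [-0.001, 0.931, 0.364, -0.001]
contact_force: [1.0, -1.0, -1.2]
gripper_width: 0.332
grasp_force: 79.1
```

```bash
python3 - <<'E'
from h import *
o=get_obs(); print(o["t"],o["eef_pos"],move((.366,-.397),.05,43,o))
E
```

```text
27.15 [ 0.38440598 -0.32803319  0.222745  ] (array([-0.0601,  0.0386,  0.1727]), 'rz', np.float64(-0.32), 'q7', np.float64(-0.44))
```

Emit:
{"op": "arm_command", "data": {
  "commands": [-0.035,0.02,0,0,0,0,0.1,-0.064,0.037,0,0,0,0,0.1,-0.064,0.037,0.04,0,0,0,0.1,-0.064,0.037,0.08,0,0,0,0.1,-0.064,0.037,0.12,0,0,0,0.1,-0.064,0.037,0.15,0,0,0,0.1,-0.064,0.037,0.174,0,0,0,0.1,-0.064,0.037,0.174,0,0,0,0.1]
}}

```text
t: 27.95
eef_pos: [0.3624, -0.3942, 0.046]
tool_rot: [-0.004, 0.93, 0.367, -0.002]
contact_force: [-0.6, 0.3, -2.0]
gripper_width: 0.328
grasp_force: 79.4
```

```bash
python3 - <<'E'
from h import *
o=get_obs(); print(o["t"],o["eef_pos"],move((.366,-.397),.043,43,o),o["contact_force"],o["gripper_width"])
E
```

```text
27.95 [ 0.36237259 -0.39416291  0.04598924] (array([0.0007, 0.0046, 0.0029]), 'rz', np.float64(0.04), 'q7', np.float64(-0.49)) [-0.57697586  0.28805485 -1.96866413] 0.328434882639873
```

Emit:
{"op": "arm_command", "data": {
  "commands": [0,0.002,0.003,0,0,0,0.1,0,0.002,0.004,0,0,0,0.1,0,0.002,0.004,0,0,0,0.1,0,0.002,0.004,0,0,0,0.65,0,0.002,0.004,0,0,0,0.65,0,0.002,0.004,0,0,0,0.65,0,0.002,-0.02,0,0,0,0.65,0,0.002,-0.06,0,0,0,0.65]
}}

```text
t: 28.75
eef_pos: [0.3653, -0.3971, 0.1092]
tool_rot: [-0.002, 0.93, 0.367, -0.001]
contact_force: [-0.3, -1.0, 0.8]
gripper_width: 0.654
grasp_force: 0.0
```

Emit:
{"op": "arm_command", "data": {
  "commands": [0,0,-0.05,0,0,0,1,0,0,-0.1,0,0,0,1,0.02,-0.005,-0.145,0,0,0,1,0.06,-0.014,-0.175,0,0,0,1,0.11,-0.025,-0.175,0,0,0,1,0.15,-0.034,-0.175,0,0,0,1,0.2,-0.045,-0.175,0,0,0,1,0.24,-0.054,-0.175,0,0,0,1]
}}

```text
t: 29.55
eef_pos: [0.5064, -0.1928, 0.286]
tool_rot: [0.0, 0.93, 0.367, 0.0]
contact_force: [0.8, 1.0, 0.2]
gripper_width: 1.0
grasp_force: 0.0
```

Emit:
{"op": "arm_command", "data": {
  "commands": [0.045,-0.01,0,0,0,0,1,0.09,-0.02,0,0,0,0,1,0.135,-0.03,0,0,0,0,1,0.18,-0.041,0,0,0,0,1,0.21,-0.048,0,0,0,0,1,0.21,-0.048,0,0,0,0,1,0.21,-0.048,0,0,0,0,1]
}}

```text
t: 30.25
eef_pos: [0.6261, -0.0163, 0.2852]
tool_rot: [0.0, 0.93, 0.367, -0.0]
contact_force: [-0.5, -0.9, 1.2]
gripper_width: 1.0
grasp_force: 0.0
```

```bash
python3 - <<'E'
from h import *
o=get_obs(); print(o["t"],o["eef_pos"],move((.6235,-.0135),.158,43,o))
E
```

```text
30.25 [ 0.62612648 -0.01628397  0.28520895] (array([ 0.    , -0.0038,  0.1272]), 'rz', np.float64(0.09), 'q7', np.float64(-1.17))
```

Emit:
{"op": "arm_command", "data": {
  "commands": [0,-0.003,0.045,0,0,0,1,0,-0.003,0.09,0,0,0,1,0,-0.003,0.127,0,0,0,1,0,-0.003,0.127,0,0,0,0.3,0,-0.003,0.127,0,0,0,0.3,0,-0.003,0.127,0,0,0,0.3,0,-0.003,0.127,0,0,0,0.3,0,-0.003,0.127,0,0,0,0.3],
  "force": 60
}}

```text
t: 31.05
eef_pos: [0.6254, -0.0152, 0.1612]
tool_rot: [0.001, 0.931, 0.366, 0.001]
contact_force: [-1.5, -3.0, 7.3]
gripper_width: 0.545
grasp_force: 63.6
```

Emit:
{"op": "arm_command", "data": {
  "commands": [0,0,0,0,0,-2,0.3,0,0,0,0,0,-10,0.3,0,0,0,0,0,-18,0.3,0,0,0,0,0,-26,0.3,0,0,0,0,0,-34,0.3,0,0,0,0,0,-42,0.3,0,0,0,0,0,-50,0.3,0,0,0,0,0,-56,0.3]
}}

```text
t: 31.85
eef_pos: [0.6237, -0.0146, 0.1611]
tool_rot: [0.0, 0.648, 0.762, -0.001]
contact_force: [-11.6, -1.3, 12.1]
gripper_width: 0.541
grasp_force: 64.2
```

Emit:
{"op": "arm_command", "data": {
  "commands": [0,0,0,0,0,-8,0.3,0,0,0,0,0,-15,0.3,0,0,0,0,0,-15,0.3,0,0,0,0,0,-15,1,0,0,0,0,0,-15,1,0,0,0,0,0,-15,1,0,0,-0.04,0,0,-15,1,0,0,-0.08,0,0,-15,1]
}}

```text
t: 32.65
eef_pos: [0.6237, -0.0148, 0.2385]
tool_rot: [-0.001, 0.545, 0.839, -0.0]
contact_force: [1.1, -0.2, 0.0]
gripper_width: 0.997
grasp_force: 0.0
```

Emit:
{"op": "arm_command", "data": {
  "commands": [0.01,-0.012,-0.01,0,0,7,1,0.03,-0.045,-0.01,0,0,14,1,0.045,-0.08,-0.01,0,0,21,1,0.056,-0.106,-0.01,0,0,24,1,0.056,-0.106,-0.01,0,0,24,1,0.056,-0.106,-0.01,0,0,24,1,0.056,-0.106,-0.01,0,0,24,1]
}}

```text
t: 33.35
eef_pos: [0.5058, -0.0066, 0.2487]
tool_rot: [0.0, 0.707, 0.707, 0.001]
contact_force: [0.0, -0.9, -0.3]
gripper_width: 1.0
grasp_force: 0.0
```

```bash
python3 - <<'E'
from h import *
np.set_printoptions(precision=4,suppress=True)
c=save("wrist","w5"); o=get_obs(); print(o["t"],o["eef_pos"])
cv2.imwrite("pics/w5c.png",cv2.resize(c["img"][20:400,220:620,::-1],(600,570)))
im=cv2.cvtColor(c["img"],cv2.COLOR_RGB2HSV)
m=cv2.inRange(im,(20,150,80),(32,255,255))
m=cv2.morphologyEx(m,cv2.MORPH_OPEN,np.ones((9,9)))
n,l,st,ce=cv2.connectedComponentsWithStats(m)
for i in range(1,n):
    if st[i,4]>500:
        P=at(c,ce[i],.04)[:2]; v=P-[.6235,-.0135]; print(st[i],ce[i],P,np.hypot(*v),np.degrees(np.arctan2(v[1],v[0]))%360)
s=save("side","s2")
E
```

```text
33.4 [ 0.5058 -0.0065  0.2485]
[ 295  204   62   41 1663] [327.7505 225.187 ] [ 0.5083 -0.0213] 0.11545970235532925 183.86346616836718
```

View pics/w5c.png

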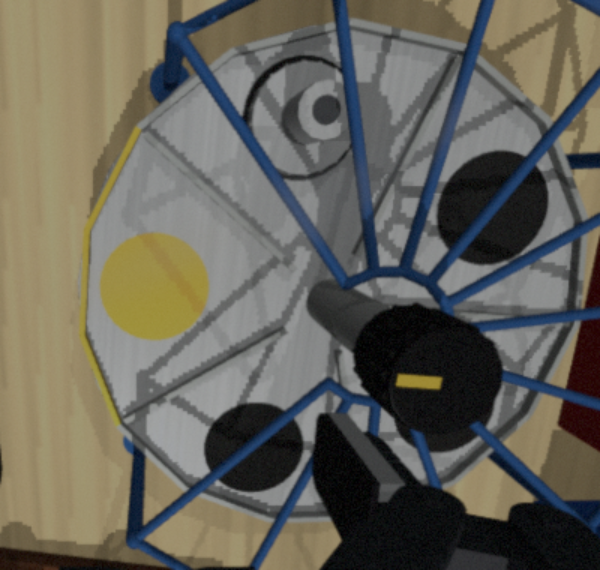

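View pics/s2.png

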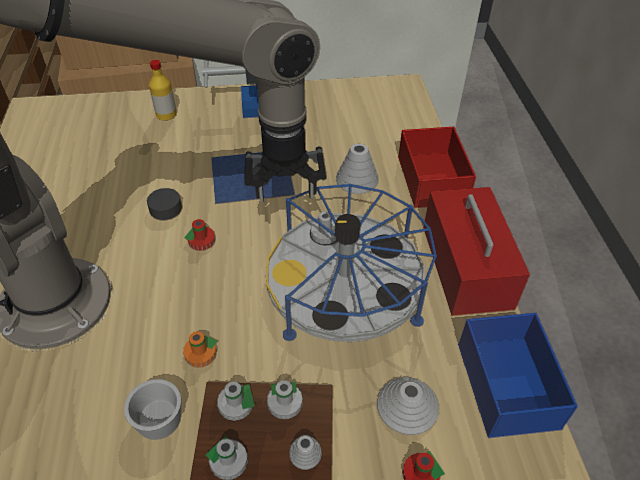

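The wrist crop shows the yellow patch centred at crop (154,286), and the gap wires ending at (178,30) and (134,541). The side view shows three green hubs upright on the board, clear of the cone. Only the plain hub remains on the carousel.

```bash
python3 - <<'E'
from h import *
np.set_printoptions(precision=4,suppress=True)
def pol(c,q,z):
    P=at(c,q,z)[:2];v=P-[.6235,-.0135];return P,np.hypot(*v),np.degrees(np.arctan2(v[1],v[0]))%360
c=load("w5")
print(pol(c,(322.7,210.7),.04),pol(c,(338.7,40),.128),pol(c,(309.3,380.7),.128),pol(c,(220+448/1.5,20+385/1.5),.192))
s=load("side0");
s2=load("s2"); print(pol(s2,(290,272.5),.04))
for p in((287.5,201),(286.5,297.5)):print(pol(s2,p,.128))
o=get_obs(); print(move((.44,.29),.26,125,o))
E
```

```text
(array([ 0.5032, -0.0063]), np.float64(0.12056698854005558), np.float64(176.55398963488568)) (array([0.5143, 0.1272]), np.float64(0.1781180099423299), np.float64(127.81672409385996)) (array([ 0.4916, -0.1402]), np.float64(0.18285844564433953), np.float64(223.8564362837343)) (array([ 0.6226, -0.0175]), np.float64(0.004053147806111839), np.float64(257.65477912501893))
(array([ 0.5065, -0.0058]), np.float64(0.11723890949880987), np.float64(176.25307395578636))
(array([0.5145, 0.1242]), np.float64(0.17561995480700618), np.float64(128.34844116913047))
(array([ 0.4913, -0.1398]), np.float64(0.1828446833657218), np.float64(223.69056493985593))
(array([ 0.2964, -0.0656, -0.0113]), 'rz', np.float64(-34.99), 'q7', np.float64(-0.44))
```

The yellow bay reads 176.5° against the gap at about 176°, which is good. Next is the worn hub.

Emit:
{"op": "arm_command", "data": {
  "commands": [0.04,-0.006,-0.01,0,0,-5,1,0.085,-0.013,-0.01,0,0,-12,1,0.13,-0.02,-0.01,0,0,-18,1,0.175,-0.027,-0.01,0,0,-24,1,0.22,-0.035,-0.01,0,0,-30,1,0.265,-0.042,-0.01,0,0,-35,1,0.31,-0.049,-0.01,0,0,-35,1,0.337,-0.053,-0.01,0,0,-35,1]
}}

```text
t: 34.25
eef_pos: [0.4503, 0.3348, 0.2583]
tool_rot: [-0.001, 0.46, 0.888, 0.001]
contact_force: [-0.1, 0.4, 0.1]
gripper_width: 1.003
grasp_force: 0.0
```

Emit:
{"op": "arm_command", "data": {
  "commands": [0,0,0,0,0,0,1,0,0,0,0,0,0,1]
}}

```text
t: 34.45
eef_pos: [0.4515, 0.3312, 0.2579]
tool_rot: [-0.001, 0.461, 0.887, -0.0]
contact_force: [0.6, -0.5, -0.3]
gripper_width: 1.003
grasp_force: 0.0
```

```bash
python3 - <<'E'
from h import *
c=save("wrist","w6",(160,80,480,400),1.8); o=get_obs(); print(o["t"],o["eef_pos"],o["q"]); print(proj(c,[.453,.348,.061]))
E
```

```text
34.5 [0.45203623 0.33005585 0.25781953] [ 0.13575027  0.5149668  -1.18466026  1.74976631  0.50534585  1.22720188
 -0.57201427]
[337.08183059 201.35292491]
```

View pics/w6.png

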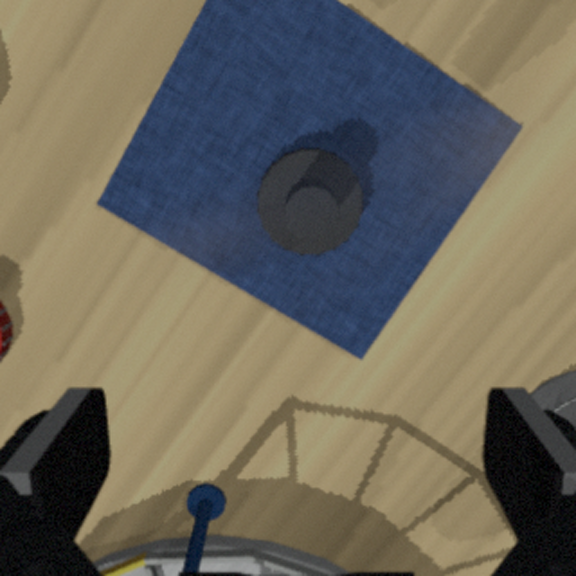

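The worn hub stands upright on the mat, with its boss top at pixel (333,197), close to the predicted (337,201).

```bash
python3 - <<'E'
from h import *
np.set_printoptions(precision=4,suppress=True)
c=load("w6"); P=at(c,(333.3,197.2),.061); F=at(c,(160+310/1.8,80+202/1.8),.021); o=get_obs(); print(P,F,move(P[:2],.0275,125,o))
E
```

```text
[0.4477 0.3492 0.061 ] [0.4479 0.3485 0.021 ] (array([0.0181, 0.0076, 0.2303]), 'rz', np.float64(-0.01), 'q7', np.float64(-0.57))
```

Emit:
{"op": "arm_command", "data": {
  "commands": [0.018,0.007,0.04,0,0,0,1,0.018,0.007,0.085,0,0,0,1,0.018,0.007,0.13,0,0,0,1,0.018,0.007,0.17,0,0,0,1,0.018,0.007,0.2,0,0,0,1,0.018,0.007,0.22,0,0,0,1,0.018,0.007,0.229,0,0,0,1,0.018,0.007,0.229,0,0,0,1]
}}

```text
t: 35.3
eef_pos: [0.4473, 0.3476, 0.0283]
tool_rot: [-0.0, 0.463, 0.887, -0.001]
contact_force: [-0.1, -1.7, 0.5]
gripper_width: 1.0
grasp_force: 0.0
```

```bash
python3 - <<'E'
from h import *
o=get_obs(); print(o["t"],o["eef_pos"],move((.4477,.349),.0275,125,o),o["contact_force"])
E
```

```text
35.3 [0.4472976  0.34759988 0.02831849] (array([0.0009, 0.0011, 0.0008]), 'rz', np.float64(-0.11), 'q7', np.float64(-0.84)) [-0.05051039 -1.65239431  0.46284033]
```

Emit:
{"op": "arm_command", "data": {
  "commands": [0.001,0,0,0,0,0,0.1,0.001,0,0,0,0,0,0.1,0.001,0,0,0,0,0,0.1,0.001,0,0,0,0,0,0.1,0.001,0,0,0,0,0,0.1,0.001,0,0,0,0,0,0.1],
  "force": 80
}}

```text
t: 35.9
eef_pos: [0.447, 0.3505, 0.0305]
tool_rot: [0.001, 0.462, 0.887, 0.001]
contact_force: [0.6, -1.2, 6.1]
gripper_width: 0.329
grasp_force: 78.4
```

Emit:
{"op": "arm_command", "data": {
  "commands": [0,0,0,0,0,0,0.1,0,0,-0.02,0,0,0,0.1,0,0,-0.05,0,0,0,0.1,0,0,-0.09,0,0,0,0.1,0,0,-0.13,0,0,0,0.1,0,0,-0.17,0,0,0,0.1,0,0,-0.2,0,0,0,0.1,0,0,-0.2,0,0,0,0.1]
}}

```text
t: 36.7
eef_pos: [0.4474, 0.3521, 0.2337]
tool_rot: [0.001, 0.462, 0.887, 0.003]
contact_force: [1.3, 0.8, -2.2]
gripper_width: 0.331
grasp_force: 79.2
```

```bash
python3 - <<'E'
from h import *
o=get_obs(); print(o["t"],o["eef_pos"],move((.5035,-.005),.22,90,o))
E
```

```text
36.7 [0.44735527 0.3520596  0.23366376] (array([-0.3247, -0.1589,  0.0124]), 'rz', np.float64(35.01), 'q7', np.float64(-0.63))
```

Emit:
{"op": "arm_command", "data": {
  "commands": [-0.035,-0.017,0,0,0,5,0.1,-0.075,-0.037,0,0,0,10,0.1,-0.115,-0.056,0,0,0,15,0.1,-0.155,-0.076,0,0,0,20,0.1,-0.195,-0.095,0,0,0,25,0.1,-0.235,-0.115,0,0,0,30,0.1,-0.275,-0.135,0,0,0,35,0.1,-0.31,-0.152,0,0,0,35,0.1]
}}

```text
t: 37.5
eef_pos: [0.4988, 0.0059, 0.2282]
tool_rot: [-0.0, 0.708, 0.706, -0.001]
contact_force: [1.2, 0.6, -2.1]
gripper_width: 0.332
grasp_force: 79.4
```

Emit:
{"op": "arm_command", "data": {
  "commands": [-0.014,-0.015,0,0,0,0,0.1,-0.014,-0.015,0,0,0,0,0.1,-0.014,-0.015,0,0,0,0,0.1]
}}

```text
t: 37.8
eef_pos: [0.4839, -0.0054, 0.2286]
tool_rot: [-0.0, 0.707, 0.707, -0.0]
contact_force: [-0.4, -0.1, -2.4]
gripper_width: 0.326
grasp_force: 79.5
```

```bash
python3 - <<'E'
from h import *
o=get_obs(); print(o["t"],o["eef_pos"],o["gripper_width"],move((.5035,-.005),.0675,90,o))
E
```

```text
37.8 [ 0.48390844 -0.00537193  0.22855771] 0.32577162661123904 (array([0.0004, 0.0198, 0.161 ]), 'rz', np.float64(-0.03), 'q7', np.float64(-0.44))
```

I put the wrong sign on the small y correction, so I'll undo it on the way down.

Emit:
{"op": "arm_command", "data": {
  "commands": [0,0.019,0,0,0,0,0.1,0,0.019,0.04,0,0,0,0.1,0,0.019,0.08,0,0,0,0.1,0,0.019,0.11,0,0,0,0.1,0,0.019,0.13,0,0,0,0.1,0,0.019,0.145,0,0,0,0.1,0,0.019,0.152,0,0,0,0.1,0,0.019,0.152,0,0,0,0.1]
}}

```text
t: 38.6
eef_pos: [0.5036, -0.0045, 0.0769]
tool_rot: [-0.0, 0.707, 0.707, -0.0]
contact_force: [-0.4, -0.9, -1.4]
gripper_width: 0.329
grasp_force: 79.7
```

```bash
python3 - <<'E'
from h import *
o=get_obs(); print(o["t"],o["eef_pos"],o["gripper_width"],o["contact_force"],move((.5035,-.005),.0675,90,o))
E
```

```text
38.6 [ 0.50359619 -0.00445106  0.07688253] 0.3289546097824309 [-0.36549554 -0.9136911  -1.36138941] (array([-0.0006, -0.0001,  0.0094]), 'rz', np.float64(0.06), 'q7', np.float64(-0.67))
```

Emit:
{"op": "arm_command", "data": {
  "commands": [0,0,0.005,0,0,0,0.1,0,0,0.009,0,0,0,0.1,0,0,0.0095,0,0,0,0.1,0,0,0.0095,0,0,0,0.1]
}}

```text
t: 39.0
eef_pos: [0.5038, -0.0053, 0.068]
tool_rot: [0.0, 0.707, 0.707, 0.0]
contact_force: [0.3, 0.5, -2.6]
gripper_width: 0.326
grasp_force: 79.7
```

Emit:
{"op": "arm_command", "data": {
  "commands": [0,0,0,0,0,0,0.65,0,0,0,0,0,0,0.65,0,0,0,0,0,0,0.65,0,0,-0.02,0,0,0,0.65,0,0,-0.05,0,0,0,0.65,0,0,-0.09,0,0,0,0.65,0,0,-0.14,0,0,0,0.65,0,0,-0.18,0,0,0,0.65]
}}

```text
t: 39.8
eef_pos: [0.5039, -0.0046, 0.2504]
tool_rot: [0.0, 0.707, 0.707, 0.001]
contact_force: [0.9, -1.5, -0.1]
gripper_width: 0.651
grasp_force: 0.0
```

Emit:
{"op": "arm_command", "data": {
  "commands": [0.045,0,0,0,0,0,0.65,0.09,0,0,0,0,0,0.65,0.135,0,0,0,0,0,0.65,0.18,0,0,0,0,0,0.65,0.2,0,0,0,0,0,0.65,0.2,0,0,0,0,0,0.65]
}}

```text
t: 40.4
eef_pos: [0.5026, 0.1992, 0.2485]
tool_rot: [-0.001, 0.705, 0.709, 0.001]
contact_force: [0.6, -1.1, 0.3]
gripper_width: 0.651
grasp_force: 0.0
```

```bash
python3 - <<'E'
from h import *
c=save("side","s3",(180,130,460,480),1.7); o=get_obs(); print(o["t"],o["eef_pos"],o["contact_force"])
E
```

```text
40.45 [0.50310747 0.19658916 0.24800007] [ 1.18746247 -0.13780794 -0.28686144]
```

View pics/s3.png

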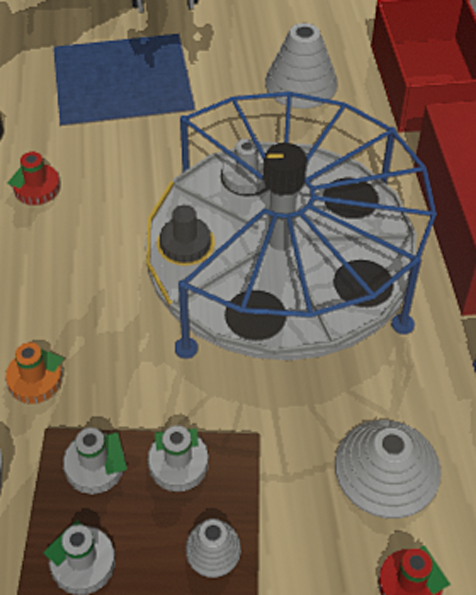

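The view shows the worn hub upright in the yellow bay at crop (185,235) at the gap, the plain hub in its bay at (245,165), and all three green hubs on the board. I'm handing in.

```bash
python3 -c "
from h import *
print(hand_in())"
```

```text
the job is handed in; nothing more can be done
None
```

The job is handed in at about 40 s of the 210 s allowed: the last camera view shows all three green hubs upright on the board, the worn hub upright in the yellow bay at the gap, and the plain hub still in its bay; no score came back.

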